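# Return the pallet gauge to its cabinet hook

## Robot

A 6-joint arm with a two-finger parallel gripper is mounted at the origin on the work surface. World frame = base frame: x ahead of the robot, y to its left, z up, the work surface at z = 0. Lengths are in m, angles in rad, forces in N, time in s.
With the tool pointing down it reaches from about 0.425 to 0.95 m from the base axis. Payload 3.5 kg.
Tool frame: the origin (TCP) lies midway between the tips of the shut fingers; the grasp point (between the pads) lies 19 mm behind it (ctrl.pinch_z is the distance from the TCP to the grasp point, in m); z points along the fingers, y is the line along which they close (so a half turn about z gives the same grasp; the last joint's range is limited). The gripper opens to 85 mm and grips with 20 to 120 N. Pads are 22 mm wide; open, the fingers measure 114 mm over their backs; the gripper's body (76 mm by 85 mm) begins 54 mm behind the grasp point. The pads swing forward as they close: fully open they stand 13 mm farther back than shut.
Start: joints at [1.094, 0.286, 1.577, -0, 1.279, -0.15], TCP at [0.217, 0.639, 0.231] pointing down, gripper open.
Joint ranges: [-2.77, 2.77], [-0.9, 2.22], [0.21, 2.48], [-1.53, 4.67], [0.24, 2.81], [-2.84, 2.84]. Speed limits (rad/s): [2.79, 2.79, 3.14, 3.14, 3.14, 3.14].

## Interface

Orientations are given as a unit quaternion [x, y, z, w].
In Python, from plant import get_state, viewer, sign_off, ctrl gives the robot as it stands. The module is installed in compiled form; this text tells all that it offers.
- The arm moves only by the shell command python3 -m handwheel 'ROWS' [FORCE]. ROWS is JSON, a list that holds one entry, the list of rows, each a list of 5 numbers: the finger opening in m, from 0 to 0.0854, then the shift along the tool's x, y, z in m, then the turn about the tool's z in degrees. In form: [[[claw, x, y, z, spin], ...]]. A call has 1 to 12 rows; each row shifts and turns the commanded pose from where the row before left it, along the tool's axes as they then stand; what a row does not reach is not made up. A row lasts 1/12 s, in which the tool goes at most 41.7 mm and 7.16 degrees, less where a joint would pass 70% of its speed; a pose out of reach is approached as far as the arm can. A call is refused whole if a number of a shift passes 0.0417 or a number of a turn 7.16, either way. A call with a gripper value outside its range is refused whole. The fingers move at their own pace and stop on an object; FORCE is the grip in N (left out, the last holds). Time passes only in rows, so rows that do not move let the fingers close. It gives the time, the measured TCP pose, the force, the opening and the grip force at its end, in the units of the state.
- get_state(): the state, without advancing time (a new reading comes with each control period).
- viewer.read_camera(name): name is "side" or "top"; returns the picture (384x512x3 uint8, blue, green, red); there is no depth.
- viewer.camera_params(name): a dict with "fov_y" (degrees; the focal length in pixels is half the picture's height over the tangent of half this angle, whatever the lens; pixels are square), "cx", "cy" (the principal point, pixels), "k1" (the pictures are not rectified: a ray, as slopes to the right and down, at radius r is drawn at 1 + k1 r^2 times it, then the intrinsics apply), "xyz" and "attitude" of the camera in the world. Camera axes: x right, y up, looking along -z (the intrinsics and any distortion apply to the point x, -y, -z); pixel columns grow to the right and rows downward; lengths in m; the calibration is good to about 2 mm. A picture is of the moment at which its call begins. camera_params takes no time and is no camera call.
- sign_off(): hands the job in; it is judged then, once.
Trained networks look in the newest picture that a camera, given by its name, has taken for a name from the list of things; names that differ only in an ending like _2 or _b are one class to them, and where a whole thing is asked for, a point or a joint stands for the part that bears it (a point fixed in the world has none). Each returns a list of dicts, best first, with "confidence" (0 to 1); they miss things now and then, are a little off and sometimes report something else, mostly with a low value. They report only what shows in the picture. A call takes as long as a camera call. They do not tell look-alikes from the thing itself.
- viewer.look_for(camera, name): "extent" ([left, top, width, height] as shares, 0 to 1, of the picture: columns of its width, rows of its height, round what is visible of it).
- viewer.outline_of(camera, name): "mask" (384x512 bool, what is visible of it) and "extent" ([left, top, width, height] as shares, 0 to 1, of the picture: columns of its width, rows of its height, round what is visible of it).
- viewer.pinpoint(camera, name): "xy" ([column, row] as shares, 0 to 1, of the picture: columns of its width, rows of its height: a listed point, or the origin of a listed thing).
The state is a dict: "time": time; "qpos": joint angles; "dq": joint speeds; "joint_efforts": joint torques, N m; "eef_pos": TCP position; "tcp_rot": TCP orientation; "contact_force": force on the tool from outside, world axes, zero at the start; "wrist_torque": the same for the moment, N m; "opening": opening from 0.0 (shut) to 1.0 (fully open); "finger_force": force on a finger pad.
Only numpy, scipy, OpenCV 4.12 (cv2) and the standard library are available. Lean on these libraries where they do the work, as an engineer would, in place of code of your own. Each camera call takes 0.05 s, during which the arm holds its last target. There are 200 camera calls.

## Task

Put the yellow pallet gauge away: take it from the blue tray, lower it through the hatch in the roof of the small grey cabinet without touching the orange hatch frame, and hang it by its window on the hook inside, behind the hook's upturned lip. Then push the hanging gauge along the hook against the stiff red slider until the slider is fully home at its stop, keep it pressed there for a moment with about 12 N (never over 22 N), and let go so that the gauge hangs still; leave the green gauge and everything else on the bench alone.

Things in the scene. Friction and masses are not known exactly. Their poses are not given: they have to be found in the camera images.
- gauge_mid (a point): Centre of the loose yellow pallet gauge (about 0.2 kg, 150 mm tall, standing upright in the tray), 75 mm above its underside. Axes: z up, x normal to its flat hanger plate, y across it. Bottom: yellow block 30 (x) by 70 (y) by 35 mm high. Above: aluminium hanger plate 8 mm thick (x), 46 mm wide up to 90 mm, then a 30 mm wide grip tab up to 150 mm. It may be hung either way round.
- gauge_tab (a point): Good grip point on the gauge's tab, 125 mm above its underside; axes as the gauge's. Grip the tab's two flat faces (8 mm apart, fingers closing along the gauge's x).
- gauge_window (a point): Centre of the window that goes on the hook: a hole right through the hanger plate along the gauge's x, 26 mm wide (y), its edges 39 and 68 mm above the underside (this point at 53.5 mm).
- spare_mid (a point): The green gauge, of the same shape and size, standing in the same tray (which of the two stands at which end varies); this point is its centre, 75 mm above its underside. To be left alone.
- tray: Fixed blue plastic tray, 150 (x) by 270 (y) by 22 mm high, 5 mm thick walls and floor; the gauges stand on its floor. Origin: centre of its underside, on the bench.
- cabinet: Fixed small grey sheet-metal cabinet on the bench; origin on its underside, x along the hook towards its clear far side, y across, z up. Outside x -115 to +125 mm, y -85 to +85 mm, height 170 mm. It opens only by the roof hatch. A gauge hung inside (window's upper edge on the peg) has its centre 122 mm above the cabinet's underside; 27 mm of its tab stand out above the roof.
- peg_nominal (a point): Peg top at the lip's NOMINAL place, 115 mm up, x -12, y 0 in the cabinet; axes as the cabinet's. The hook: 12 mm round peg along x, free end to -x, with an upturned lip (6 thick, 12 mm wide, from 12 below to 6 mm above this point). The real hook, with slider and stop, was set up to 15 mm nearer or farther along x (unreported, fixed in use), so where the stop comes must be felt.
- frame: The orange hatch frame, which is the cabinet's roof, 164 to 170 mm above the cabinet's underside; it moves with the cabinet and has the same origin and axes. The hatch spans x -95 to +105 mm and y -55 to +55 mm in the cabinet's frame. Nothing may touch the frame: when letting go, open the fingers only a little.
- slider (a joint): Travel (m) of the red slider on the peg: starts at 0 to 0.010, hard stop (home) at 0.025, pushed towards the cabinet's +x. Steady drag about 5 N; stays where left; reading good to about 2 mm. Its flat upright face, 34 mm wide, 95 to 128 mm above the cabinet's underside, lies 21 mm behind the lip's middle at travel 0. A plate pressed home has its mid-plane 42 mm behind the lip's middle.
- parcel: Loose brown carton, 160 by 120 by 90 mm, origin centre of underside; leave alone.
- black_parcel: Loose black wrapped parcel, 130 by 170 by 70 mm, origin centre of underside; leave alone.
- tape: Loose roll of clear tape lying flat, 100 mm in diameter, 48 mm high, origin centre of underside; leave alone.
- pen_cup: Loose grey cup, 72 mm in diameter, 100 mm high, origin centre of underside; leave alone.
- scanner: Loose hand scanner standing on its 90 mm square foot, 133 mm high, origin centre of underside; leave alone.
- stapler: Loose red stapler, 140 by 35 by 48 mm, origin centre of underside; leave alone.
Mind the look-alikes: they are no part of the job. Leave any pink look-alike of the part that bears gauge_mid alone.

How it is judged:
On the way, in this order (a step that is already met when the one before it is completed fails the run):
1. the gauge has been let down through the hatch, its window over the hook (z of gauge_mid in the frame of cabinet below 0.14 m and x of gauge_mid in the frame of cabinet between -0.021 and 0.06 m and y of gauge_mid in the frame of cabinet between -0.02 and 0.02 m), for 0.05 s.
2. the slider is fully home and the gauge is kept pressed against it with more than 9 N for 0.3 s (value of joint slider above 0.0235 m and contact force between gauge and cabinet above 9 N), for 0.3 s.
At the end, for the whole second after the job is handed in: The gauge hangs still and upright (within 0.15 rad) on the hook behind the lip, its centre 117 to 126 mm above the cabinet's underside and within 20 mm of its middle plane, released; the slider is home (travel above 22.5 mm) (value of joint slider above 0.0225 m and z of gauge_mid in the frame of cabinet between 0.117 and 0.126 m and y of gauge_mid in the frame of cabinet between -0.02 and 0.02 m and x of gauge_mid in the frame of cabinet between -0.021 and 0.06 m and angle between gauge_mid's own z axis and vertical below 0.15 rad and contact force between gauge and cabinet above 0.5 N and linear speed of gauge below 0.03 m/s); the robot touches nothing.
It fails at once if the orange hatch frame is touched (contact force between anything else and frame above 0.5 N).
It fails at once if the gauge presses on the hook or cabinet with more than 22 N (contact force between gauge and cabinet above 22 N).
It fails at once if the robot itself touches the cabinet, hook or slider (contact force between any of the fingers, the arm and cabinet above 1 N).
It fails at once if the green gauge or another thing on the bench is moved by more than 15 mm (distance of any of spare_mid, parcel, black_parcel, tape, pen_cup, scanner, stapler from where it was at the start of the episode above 0.015 m).
It also fails if it takes over 59 s, if anything falls off the work surface, if the arm or the gripper's body presses on something with over 40 N, if the wrist force passes 120 N, or if a joint passes its speed limit or range.

## Working session

There is one attempt and no reset: what is moved stays moved. The work goes in short steps, Python scripts to look and compute and a shell command to move; the robot and the scene stay as the last step left them, time stands still between calls to the robot, and variables do not carry over. Pictures are saved under pics/ and viewed, at most 10 in all, crops included, and the job is handed in when it is done.

```bash
mkdir -p pics; ls; python3 - <<'E'
from plant import get_state, viewer, ctrl
import cv2
s=get_state()
print({k:s[k] for k in s}); print(ctrl.pinch_z)
for c in("side","top"):
    print(c,viewer.camera_params(c)); im=viewer.read_camera(c); cv2.imwrite(f"pics/{c}0.png",im)
a=cv2.imread("pics/side0.png");b=cv2.imread("pics/top0.png")
E
```

```text
pics
{'time': 0.0, 'qpos': array([ 1.09400765e+00,  2.87222914e-01,  1.57819109e+00,  5.52902614e-07,
        1.27858947e+00, -1.50035247e-01]), 'dq': array([-5.69746690e-04,  2.43709187e-04, -1.31543463e-03,  9.71437096e-04,
        8.91663629e-05, -2.75511731e-04]), 'joint_efforts': array([ 3.77476608e-04, -4.05993640e+01, -2.92620850e+01, -1.51467088e-04,
        5.88840616e-03,  5.42561196e-06]), 'eef_pos': array([0.21634231, 0.63869333, 0.22990138]), 'tcp_rot': array([ 1.62650838e-01,  9.86682954e-01, -1.14660800e-03, -3.71886617e-04]), 'contact_force': array([ 0.29371078, -0.28352449,  0.0507386 ]), 'wrist_torque': array([-0.00522805,  0.02588388, -0.0438195 ]), 'finger_force': 0.0, 'opening': 1.0014032802398498}
0.0187
side {'fov_y': 57.77624831732194, 'cx': 258.63026464988315, 'cy': 192.3795538893049, 'k1': -0.08481301382161703, 'xyz': array([ 0.17986282, -0.90530214,  0.94757541]), 'attitude': array([ 0.41845703, -0.08636854, -0.1596791 ,  0.8899083 ])}
top {'fov_y': 44.42070059756319, 'cx': 252.33837911392843, 'cy': 187.31955524855263, 'k1': 0.01977415625907272, 'xyz': array([0.44307227, 0.01009269, 1.45284362]), 'attitude': array([-0.03133891,  0.0301497 ,  0.70648247, -0.70639322])}
```

View pics/side0.png

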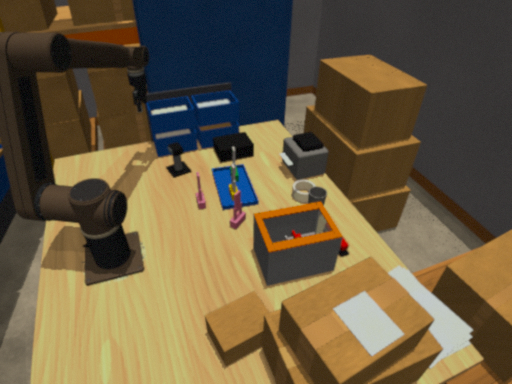

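View pics/top0.png

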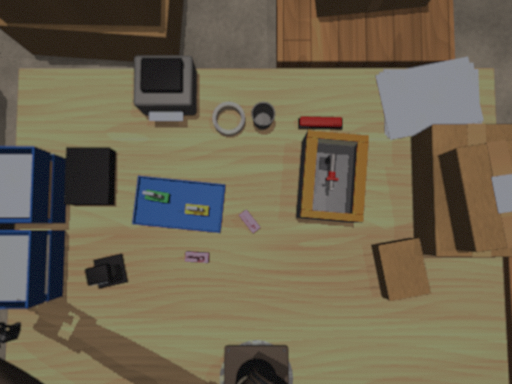

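```bash
cat > h.py <<'E'
import numpy as np, cv2
from scipy.spatial.transform import Rotation as R
from plant import get_state, viewer
def K(c):
    p=viewer.camera_params(c); f=192/np.tan(np.radians(p["fov_y"]/2))
    return p,f
def rays(c,uv):
    p,f=K(c); uv=np.atleast_2d(uv).astype(float)
    d=(uv-[p["cx"],p["cy"]])/f; s=d.copy()
    for _ in range(20): s=d/(1+p["k1"]*(s**2).sum(1,keepdims=True))
    v=np.c_[s[:,0],-s[:,1],-np.ones(len(s))]
    return np.array(p["xyz"]),R.from_quat(p["attitude"]).apply(v)
def at_z(c,uv,z):
    o,v=rays(c,uv); return o+v*((z-o[2])/v[:,2:3])
def proj(c,P):
    p,f=K(c); q=R.from_quat(p["attitude"]).inv().apply(np.atleast_2d(P)-p["xyz"])
    s=np.c_[q[:,0],-q[:,1]]/-q[:,2:3]; s=s*(1+p["k1"]*(s**2).sum(1,keepdims=True))
    return s*f+[p["cx"],p["cy"]]
def tri(uvs,uvt):
    A=np.zeros((3,3));b=np.zeros(3);L=[]
    for c,u in(("side",uvs),("top",uvt)):
        o,v=rays(c,u);v=v[0]/np.linalg.norm(v[0]);M=np.eye(3)-np.outer(v,v);A+=M;b+=M@o;L.append((o,M))
    x=np.linalg.solve(A,b); return x,[np.linalg.norm(M@(x-o)) for o,M in L]
E
python3 - <<'E'
from h import *
S=np.array([512,384])
for c in("side","top"):
    viewer.read_camera(c)
    for n in("gauge_mid","gauge_tab","gauge_window","spare_mid","cabinet","peg_nominal","slider","tray"):
        print(c,n,[(np.round(d["xy"]*S,1).tolist(),round(d["confidence"],2)) for d in viewer.pinpoint(c,n)[:4]])
im=cv2.imread("pics/top0.png")
hsv=cv2.cvtColor(im,cv2.COLOR_BGR2HSV)
m=cv2.inRange(hsv,(8,170,100),(20,255,255)); m[:,:290]=0;m[:,375:]=0;m[:125]=0;m[225:]=0
ys,xs=np.nonzero(m); P=at_z("top",np.c_[xs,ys],.17)
print("frame",cv2.minAreaRect(P[:,:2].astype(np.float32)))
m=cv2.inRange(hsv,(100,150,60),(125,255,255)); m[:,:125]=0;m[:,235:]=0;m[:170]=0;m[240:]=0
ys,xs=np.nonzero(m); P=at_z("top",np.c_[xs,ys],.02)
print("tray",cv2.minAreaRect(P[:,:2].astype(np.float32)))
a=cv2.resize(im[170:270,125:275],(600,400),interpolation=cv2.INTER_CUBIC)
b=cv2.resize(im[125:230,290:380],(342,400),interpolation=cv2.INTER_CUBIC)
cv2.imwrite("pics/c1.png",np.hstack([a[:,:450],b]))
s=cv2.imread("pics/side0.png")
a=cv2.resize(s[140:240,180:270],(360,400),interpolation=cv2.INTER_CUBIC)
b=cv2.resize(s[200:285,245:355],(440,340),interpolation=cv2.INTER_CUBIC);b=cv2.copyMakeBorder(b,0,60,0,0,0)
cv2.imwrite("pics/c2.png",np.hstack([a,b]))
print(get_state()["time"])
E
```

```text
side gauge_mid [([237.6, 208.7], 0.74), ([198.5, 191.2], 0.68), ([231.6, 179.4], 0.5)]
side gauge_tab [([237.3, 196.0], 0.78), ([233.4, 170.2], 0.56), ([197.8, 179.1], 0.53), ([337.8, 239.7], 0.35)]
side gauge_window [([234.3, 212.1], 0.89), ([338.9, 240.5], 0.71), ([235.9, 184.2], 0.67), ([199.9, 191.6], 0.52)]
side spare_mid []
side cabinet [([288.1, 253.5], 0.83)]
side peg_nominal [([291.2, 239.4], 0.75)]Traceback (most recent call last):
  File "<stdin>", line 6, in <module>
ValueError: it knows: black_parcel, cabinet, frame, gauge_mid, gauge_tab, gauge_window, parcel, peg_nominal, pen_cup, scanner, spare_mid, stapler, tape, tray
```

```bash
python3 - <<'E'
from h import *
S=np.array([512,384])
for c in("top",):
    viewer.read_camera(c)
    for n in("gauge_mid","gauge_tab","gauge_window","spare_mid","cabinet","peg_nominal","tray"):
        print(c,n,[(np.round(d["xy"]*S,1).tolist(),round(d["confidence"],2)) for d in viewer.pinpoint(c,n)[:4]])
im=cv2.imread("pics/top0.png")
hsv=cv2.cvtColor(im,cv2.COLOR_BGR2HSV)
m=cv2.inRange(hsv,(8,170,100),(20,255,255)); m[:,:290]=0;m[:,375:]=0;m[:125]=0;m[225:]=0
ys,xs=np.nonzero(m); P=at_z("top",np.c_[xs,ys],.17)
print("frame",cv2.minAreaRect(P[:,:2].astype(np.float32)))
m=cv2.inRange(hsv,(100,150,60),(125,255,255)); m[:,:125]=0;m[:,235:]=0;m[:170]=0;m[240:]=0
ys,xs=np.nonzero(m); P=at_z("top",np.c_[xs,ys],.02)
print("tray",cv2.minAreaRect(P[:,:2].astype(np.float32)))
a=cv2.resize(im[170:270,125:275],(600,400),interpolation=cv2.INTER_CUBIC)
b=cv2.resize(im[125:230,290:380],(342,400),interpolation=cv2.INTER_CUBIC)
cv2.imwrite("pics/c1.png",np.hstack([a[:,:450],b]))
s=cv2.imread("pics/side0.png")
a=cv2.resize(s[140:240,180:270],(360,400),interpolation=cv2.INTER_CUBIC)
b=cv2.resize(s[200:285,245:355],(440,340),interpolation=cv2.INTER_CUBIC);b=cv2.copyMakeBorder(b,0,60,0,0,0)
cv2.imwrite("pics/c2.png",np.hstack([a,b]))
print(get_state()["time"])
E
```

```text
top gauge_mid [([253.8, 218.4], 0.8), ([192.3, 256.6], 0.7), ([192.5, 208.1], 0.68)]
top gauge_tab [([249.2, 218.8], 0.78), ([191.3, 205.8], 0.65), ([191.4, 259.7], 0.52)]
top gauge_window [([193.7, 257.9], 0.8), ([192.0, 209.5], 0.58), ([247.4, 220.0], 0.55)]
top spare_mid [([155.3, 196.8], 0.7)]
top cabinet [([321.1, 187.2], 0.91)]
top peg_nominal [([332.4, 184.1], 0.96)]
top tray [([179.4, 205.0], 0.81)]
frame ((0.5873939394950867, -0.21225182712078094), (0.16517427563667297, 0.2342512309551239), 85.10086822509766)
tray ((0.5179149508476257, 0.23738420009613037), (0.2630816400051117, 0.1415804922580719), 84.25662994384766)
0.85
```

View pics/c1.png

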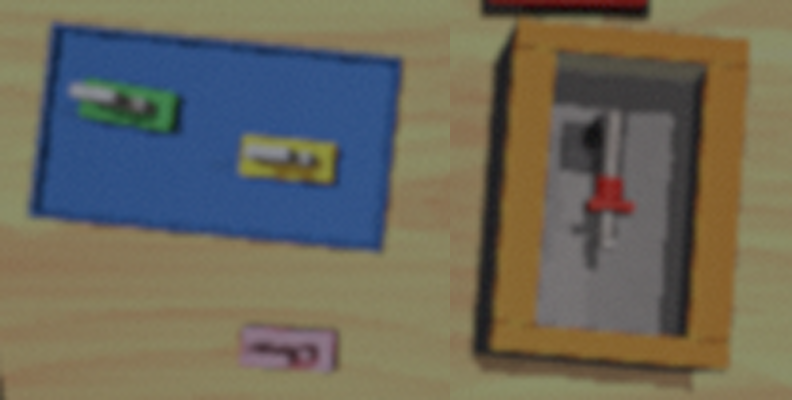

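View pics/c2.png

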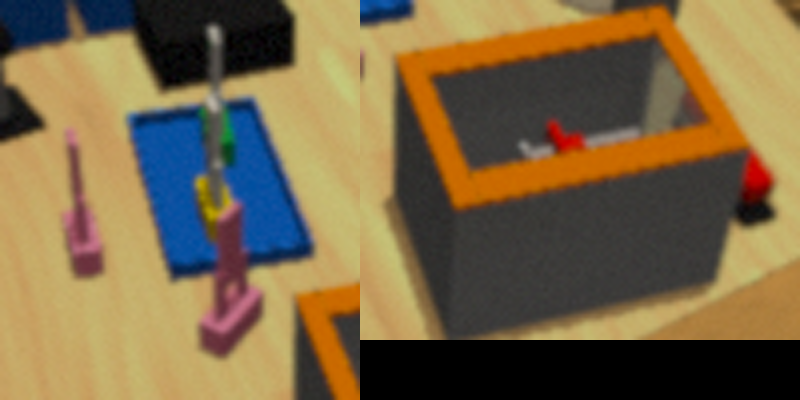

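The yellow gauge in the tray is at top (196,210) and side about (232,190). The look-alikes are green at top (156,197) and pink at top (250,221) and (197,257). The yellow block standing in the blue tray fits the description, and the crop confirms it. The hook's free end, with the lip, points towards the robot at top (331,189), and the red slider is behind it at about (332,178).

```bash
python3 - <<'E'
from h import *
r=lambda x:np.round(x,4).tolist()
for n,s,t in(("mid",(231.6,179.4),(192.5,208.1)),("tab",(233.4,170.2),(191.3,205.8)),("win",(235.9,184.2),(192,209.5)),("lip",(287,236.8),(331.3,189.3)),("peg_nom",(291.2,239.4),(332.4,184.1))):
    x,e=tri(s,t); print(n,r(x),r(e))
box={}
for c in("top","side"):
    im=cv2.imread(f"pics/{c}0.png"); hsv=cv2.cvtColor(im,cv2.COLOR_BGR2HSV)
    def rect(lo,hi,roi,z,name):
        m=cv2.inRange(hsv,lo,hi);k=np.zeros_like(m);x0,y0,x1,y1=roi;k[y0:y1,x0:x1]=1;m*=k
        ys,xs=np.nonzero(m);P=np.vstack([at_z(c,np.c_[xs+a,ys+b],z) for a in(-.5,.5) for b in(-.5,.5)])[:,:2]
        q=cv2.minAreaRect(P.astype(np.float32));print(c,name,len(xs),r(q[0]),r(q[1]),q[2],r(P.mean(0)))
    f=(290,125,375,225) if c=="top" else (250,198,342,260)
    rect((5,170,80),(20,255,255),f,.17 if c=="top" else .167,"frame")
    y=(180,198,215,222) if c=="top" else (222,175,243,205)
    rect((21,140,90),(34,255,255),y,.04,"yellow")
    rd=(310,160,350,195) if c=="top" else (280,222,310,245)
    rect((0,150,90),(5,255,255),rd,.128 if c=="top" else .115,"red")
print("lip top z.121",r(at_z("top",(331.3,189.3),.121)))
print("red face z.128",r(at_z("top",(332.,180.5),.128)))
E
```

```text
mid [0.4995, 0.1875, 0.0816] [0.0024, 0.0024]
tab [0.5057, 0.1844, 0.1286] [0.0007, 0.0007]
win [0.5068, 0.1896, 0.0528] [0.0083, 0.0083]
lip [0.5568, -0.2133, 0.1202] [0.0035, 0.0035]
peg_nom [0.5719, -0.2184, 0.1076] [0.0024, 0.0024]
top frame 623 [0.5874, -0.2122] [0.1681, 0.2372] 85.10655212402344 [0.6143, -0.2655]
top yellow 69 [0.4991, 0.179] [0.0671, 0.0264] 82.86265563964844 [0.4937, 0.1712]
top red 55 [0.5922, -0.2131] [0.0311, 0.0228] 89.98043823242188 [0.5912, -0.2118]
side frame 1558 [0.5901, -0.2133] [0.1837, 0.2491] 84.90419006347656 [0.5844, -0.2219]
side yellow 52 [0.4962, 0.1623] [0.0935, 0.0348] 78.81965637207031 [0.4923, 0.1668]
side red 41 [0.5968, -0.2069] [0.0367, 0.0299] 64.99954986572266 [0.5952, -0.2068]
lip top z.121 [[0.5535, -0.2119, 0.121]]
red face z.128 [[0.5779, -0.2131, 0.128]]
```

```bash
python3 -m handwheel '[[[0.06,0,0,0,7],[0.06,0,0,0,7],[0.06,0,0,0,7],[0.06,0,0,0,7],[0.06,0,0,0,7],[0.06,0,0,0,7],[0.06,0,0,0,7],[0.06,0,0,0,7],[0.06,0,0,0,7],[0.06,0,0,0,7],[0.06,0,0,0,7],[0.06,0,0,0,0]]]' 60
cat > to.py <<'E'
import sys; from h import *
s=get_state(); T=R.from_quat(s["tcp_rot"]); y=T.as_matrix()[:,1]
print("pos",s["eef_pos"].round(4),"yang",np.degrees(np.arctan2(y[1],y[0])).round(2),"tilt",T.as_matrix()[:,2].round(4),"F",s["contact_force"].round(2),"t",s["time"],"open",round(s["opening"],3))
if len(sys.argv)>3: print("shift in tool",T.inv().apply(np.array(list(map(float,sys.argv[1:4])))-s["eef_pos"]).round(4))
E
python3 to.py 0.501 0.183 0.23
```

```text
time: 1.85
eef_pos: [0.2167, 0.6393, 0.2313]
tcp_rot: [0.742, 0.67, 0.0, -0.0]
contact_force: [0.6, 1.0, -0.3]
opening: 0.706
finger_force: 0.0
pos [0.2167 0.6393 0.2313] yang -5.84 tilt [-0.  0. -1.] F [ 0.59  1.   -0.3 ] t 1.85 open 0.706
shift in tool [-0.4249  0.3293  0.0013]
```

```bash
python3 -m handwheel '[[[0.06,-0.02,0.015,0,0],[0.06,-0.03,0.024,0,0],[0.06,-0.03,0.024,0,0],[0.06,-0.03,0.024,0,0],[0.06,-0.03,0.024,0,0],[0.06,-0.03,0.024,0,0],[0.06,-0.03,0.024,0,0],[0.06,-0.03,0.024,0,0],[0.06,-0.03,0.024,0,0],[0.06,-0.03,0.024,0,0],[0.06,-0.03,0.024,0,0],[0.06,-0.03,0.024,0,0]]]'
python3 -m handwheel '[[[0.06,-0.03,0.024,0,0],[0.06,-0.025,0.016,0,0],[0.06,-0.015,0.008,0,0],[0.06,0,0,0,0],[0.06,0,0,0,0]]]'
python3 to.py 0.501 0.183 0.23
python3 - <<'E'
from h import *
for c in("side","top"):
    im=viewer.read_camera(c); cv2.imwrite(f"pics/{c}1.png",im)
a=cv2.imread("pics/side1.png")[130:220,180:280];b=cv2.imread("pics/top1.png")[150:250,130:260]
cv2.imwrite("pics/c3.png",np.hstack([cv2.resize(a,(440,396)),cv2.resize(b,(360,396))]))
print(get_state()["time"])
E
```

```text
time: 2.85
eef_pos: [0.4601, 0.2615, 0.2317]
tcp_rot: [0.74, 0.672, 0.0, 0.0]
contact_force: [1.3, 0.3, -0.0]
opening: 0.704
finger_force: 0.0
time: 3.27
eef_pos: [0.5004, 0.1882, 0.2314]
tcp_rot: [0.742, 0.671, 0.0, -0.0]
contact_force: [0.2, -0.7, 0.2]
opening: 0.703
finger_force: 0.0
pos [0.5004 0.1882 0.2314] yang -5.72 tilt [-1.e-04  5.e-04 -1.e+00] F [ 0.15 -0.67  0.18] t 3.2667 open 0.703
shift in tool [-0.0051  0.0012  0.0014]
3.3667
```

View pics/c3.png

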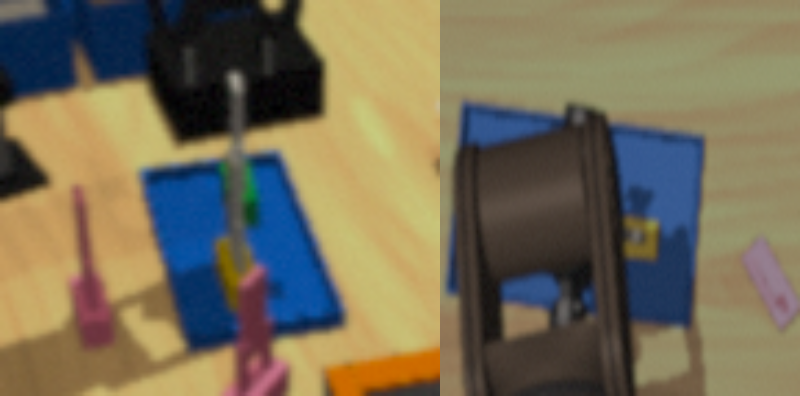

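The gripper is above the yellow gauge, with the tab straddled at top crop about (600,240). Now I descend.

```bash
python3 -m handwheel '[[[0.06,-0.007,0.001,0.01,0],[0.06,0,0,0.03,0],[0.06,0,0,0.03,0],[0.06,0,0,0.025,0],[0.06,0,0,0.015,0],[0.06,0,0,0.007,0],[0.06,0,0,0,0],[0.06,0,0,0,0]]]'
python3 to.py
```

```text
time: 4.03
eef_pos: [0.5004, 0.1821, 0.1145]
tcp_rot: [0.741, 0.671, 0.0, 0.0]
contact_force: [0.3, -0.3, 1.0]
opening: 0.702
finger_force: 0.0
pos [0.5004 0.1821 0.1145] yang -5.65 tilt [ 2.e-04  0.e+00 -1.e+00] F [ 0.28 -0.34  1.03] t 4.0333 open 0.702
```

```bash
python3 -m handwheel '[[[0.02,0,0,0,0],[0.02,0,0,0,0],[0.02,0,0,0,0],[0.012,0,0,0,0],[0.0,0,0,0,0],[0.0,0,0,0,0],[0.0,0,0,0,0],[0.0,0,0,0,0]]]' 70
python3 to.py
```

```text
time: 4.7
eef_pos: [0.5012, 0.1818, 0.1153]
tcp_rot: [0.742, 0.671, 0.001, 0.001]
contact_force: [0.2, 0.3, 4.4]
opening: 0.085
finger_force: 69.1
pos [0.5012 0.1818 0.1153] yang -5.73 tilt [ 1.9e-03  3.0e-04 -1.0e+00] F [0.16 0.3  4.45] t 4.7 open 0.085
```

```bash
python3 -m handwheel '[[[0,0,0,-0.01,0],[0,0,0,-0.025,0],[0,0,0,-0.035,0],[0,0,0,-0.035,0],[0,0,0,-0.035,0],[0,0,0,-0.035,0],[0,0,0,-0.025,0],[0,0,0,-0.015,0],[0,0,0,0,0],[0,0,0,0,0]]]'
python3 to.py 0.48 -0.206 0.33
python3 - <<'E'
from h import *
im=viewer.read_camera("side"); cv2.imwrite(f"pics/side2.png",im)
S=np.array([512,384])
for n in("gauge_mid","gauge_tab","gauge_window"): print(n,[(np.round(d["xy"]*S,1).tolist(),round(d["confidence"],2)) for d in viewer.pinpoint("side",n)[:4]])
p=get_state()["eef_pos"]
for dz in(-.035,.016-.016,): print(proj("side",p+[0,0,dz]))
E
```

```text
time: 5.53
eef_pos: [0.5001, 0.1817, 0.329]
tcp_rot: [0.742, 0.671, -0.0, -0.0]
contact_force: [0.1, -0.2, -3.5]
opening: 0.084
finger_force: 68.5
pos [0.5001 0.1817 0.329 ] yang -5.72 tilt [-3.e-04 -0.e+00 -1.e+00] F [ 0.06 -0.22 -3.53] t 5.5333 open 0.084
shift in tool [-0.3877  0.0187 -0.001 ]
gauge_mid [([239.1, 205.7], 0.92), ([200.5, 188.1], 0.68), ([231.1, 134.4], 0.64)]
gauge_tab [([232.2, 120.0], 0.78), ([231.5, 135.6], 0.71), ([199.7, 176.7], 0.7), ([236.2, 196.6], 0.63)]
gauge_window [([195.2, 192.1], 0.74), ([236.6, 212.5], 0.71), ([232.6, 137.8], 0.59), ([233.4, 132.7], 0.25)]
[[231.09776474 135.3288733 ]]
[[230.82766072 126.96406934]]
```

```bash
python3 -m handwheel '[[[0,-0.015,0.003,0,-0.8],[0,-0.03,0.005,0,0],[0,-0.034,0.006,0,0],[0,-0.034,0.006,0,0],[0,-0.034,0.006,0,0],[0,-0.034,0.006,0,0],[0,-0.034,0.006,0,0],[0,-0.034,0.006,0,0],[0,-0.034,0.006,0,0],[0,-0.034,0.006,0,0],[0,-0.034,0.005,0,0],[0,-0.025,0.003,0,0]]]'
python3 -m handwheel '[[[0,-0.009,0.001,0,0],[0,0,0,0,0],[0,0,0,0,0],[0,0,0,0,0]]]'
python3 to.py 0.5266 -0.208 0.33
python3 - <<'E'
from h import *
S=np.array([512,384])
for c in("side","top"):
    im=viewer.read_camera(c); cv2.imwrite(f"pics/{c}3.png",im)
    for n in("gauge_mid","gauge_tab","gauge_window"): print(n,[(np.round(d["xy"]*S,1).tolist(),round(d["confidence"],2)) for d in viewer.pinpoint(c,n)[:4]])
p=get_state()["eef_pos"]
for c in("side","top"):
  for dz in(-.035,.006,-.0565): print(c,proj(c,p+[0,0,dz]))
a=cv2.imread("pics/side3.png")[130:290,220:380];b=cv2.imread("pics/top3.png")[110:250,270:410]
cv2.imwrite("pics/c4.png",np.hstack([cv2.resize(a,(400,400),interpolation=2),cv2.resize(b,(400,400),interpolation=2)]))
E
```

```text
time: 6.73
eef_pos: [0.531, -0.201, 0.3272]
tcp_rot: [0.737, 0.675, -0.001, -0.001]
contact_force: [0.6, 0.3, -2.0]
opening: 0.083
finger_force: 68.4
time: 7.07
eef_pos: [0.5318, -0.2061, 0.3287]
tcp_rot: [0.736, 0.676, 0.0, -0.001]
contact_force: [-0.4, 0.1, -1.1]
opening: 0.084
finger_force: 68.4
pos [ 0.5318 -0.2061  0.3287] yang -4.86 tilt [-0.001   0.0014 -1.    ] F [-0.45  0.09 -1.14] t 7.0667 open 0.084
shift in tool [-0.0023 -0.005  -0.0013]
gauge_mid [([282.6, 195.5], 0.81), ([237.9, 207.4], 0.75), ([202.7, 187.5], 0.63), ([177.4, 170.3], 0.35)]
gauge_tab [([283.1, 182.2], 0.91), ([319.8, 209.6], 0.75), ([237.1, 198.2], 0.55), ([200.7, 179.3], 0.55)]
gauge_window [([280.1, 198.4], 0.96), ([234.9, 209.8], 0.91), ([199.2, 191.4], 0.52)]
gauge_mid [([251.6, 216.7], 0.65), ([195.6, 258.1], 0.55), ([341.2, 190.9], 0.39)]
gauge_tab [([191.3, 259.2], 0.61), ([249.4, 220.1], 0.48), ([343.7, 193.1], 0.41)]
gauge_window [([194.1, 258.5], 0.71), ([335.9, 194.6], 0.41)]
side [[281.51667968 196.35653052]]
side [[282.40593303 185.34168572]]
side [[281.06683032 201.90997406]]
top [[341.09034484 192.17428756]]
top [[344.30131151 190.85551697]]
top [[339.49537781 192.82938658]]
```

View pics/c4.png

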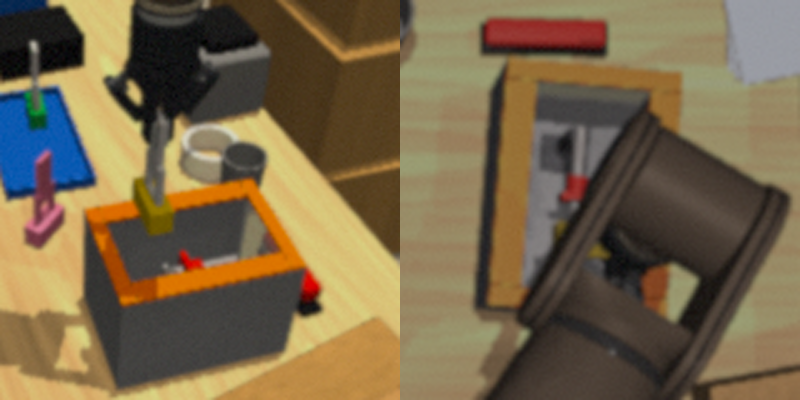

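The gauge hangs above the front half of the hatch: block at side crop (155,205), lip at about (170,268). I'll check its y offset and underside against the model, and likewise the cabinet and hook.

```bash
python3 - <<'E'
from h import *
from scipy.optimize import least_squares
r=lambda x:np.round(x,4).tolist()
im=cv2.imread("pics/side3.png"); hsv=cv2.cvtColor(im,cv2.COLOR_BGR2HSV)
m=cv2.inRange(hsv,(20,120,40),(34,255,255)); k=np.zeros_like(m);k[195:230,265:300]=1;m*=k
ys,xs=np.nonzero(m);print("yellow px",len(xs),xs.min(),xs.max(),ys.min(),ys.max(),"cen",xs.mean(),ys.mean())
p=np.array([.5318,-.2061,.3287]);
def poly(c,o,yaw,X,Y,Z):
    q=np.array([[x,y,z] for x in X for y in Y for z in Z]); return proj(c,o+R.from_euler("z",yaw,degrees=True).apply(q)).astype(np.float32)
def area(c,pts):
    a=np.zeros((3840,5120),np.uint8);cv2.fillConvexPoly(a,np.round(cv2.convexHull(pts*10+5)).astype(int),1);y,x=np.nonzero(a);return (x.min()/10-.5,x.max()/10-.5,y.min()/10-.5,y.max()/10-.5),(x.mean()/10-.5,y.mean()/10-.5)
u=p+[0,0,-.110]
for d in([0,0,0],[0,.004,0],[.004,0,0],[0,0,.004]): print(d,area("side",poly("side",u+d,-4.9,(-.015,.015),(-.035,.035),(0,.035))))
# cabinet fit: outer outline of frame from initial pics, both cams
def hull_pts(c):
    im=cv2.imread(f"pics/{c}0.png");hsv=cv2.cvtColor(im,cv2.COLOR_BGR2HSV);x0,y0,x1,y1=(290,125,375,225) if c=="top" else (250,198,342,276)
    m=cv2.inRange(hsv,(5,150,70),(22,255,255));k=np.zeros_like(m);k[y0:y1,x0:x1]=1;m*=k
    m=cv2.morphologyEx(m,cv2.MORPH_OPEN,np.ones((2,2)));cs=max(cv2.findContours(m,0,1)[0],key=cv2.contourArea);return cv2.convexHull(cs).astype(np.float32)
def iou(q,c,h):
    P=cv2.convexHull(poly(c,np.array([q[0],q[1],0]),q[2],(-.115,.125),(-.085,.085),(.164,.17)))
    a=np.zeros((1536,2048),np.uint8);b=a.copy()
    cv2.fillConvexPoly(a,np.round(P*4+2).astype(int),1);cv2.fillConvexPoly(b,np.round(h*4+2).astype(int),1)
    b=cv2.dilate(b,np.ones((5,5)));return 1-(a&b).sum()/(a|b).sum()
from scipy.optimize import minimize
H={c:hull_pts(c) for c in("top","side")}
for cs in(("top",),("side",),("top","side")):
    f=minimize(lambda q:sum(iou(q*[.01,.01,1],c,H[c]) for c in cs),[58.2,-21.2,-4.9],method="Nelder-Mead",options=dict(initial_simplex=np.array([[58.2,-21.2,-4.9],[58.8,-21.2,-4.9],[58.2,-20.6,-4.9],[58.2,-21.2,-3.5]])))
    print(cs,r(f.x),f.fun)
E
```

```text
yellow px 269 265 299 195 223 cen 280.26765799256503 211.99256505576207
[0, 0, 0] ((np.float64(271.7), np.float64(289.2), np.float64(198.5), np.float64(223.8)), (np.float64(280.3315238802596), np.float64(211.15078632092226)))
[0, 0.004, 0] ((np.float64(271.2), np.float64(288.6), np.float64(197.7), np.float64(222.9)), (np.float64(279.79087466126873), np.float64(210.28541251754874)))
[0.004, 0, 0] ((np.float64(272.9), np.float64(290.4), np.float64(198.2), np.float64(223.5)), (np.float64(281.53152388025967), np.float64(210.85078632092228)))
[0, 0, 0.004] ((np.float64(271.7), np.float64(289.3), np.float64(197.5), np.float64(222.8)), (np.float64(280.3914985868448), np.float64(210.13524537512848)))
('top',) [57.9368, -21.5032, -4.8683] 0.008206451023809014
('side',) [58.3917, -22.0168, -3.7949] 0.058441177046420156
('top', 'side') [58.1732, -21.5495, -4.7851] 0.09350230706856244
```

```bash
python3 - <<'E'
from h import *
from scipy.optimize import minimize
def poly(c,o,yaw,X,Y,Z):
    q=np.array([[x,y,z] for x in X for y in Y for z in Z]); return proj(c,o+R.from_euler("z",yaw,degrees=True).apply(q)).astype(np.float32)
im=cv2.imread("pics/top0.png")
def hull_pts(c):
    im=cv2.imread(f"pics/{c}0.png");hsv=cv2.cvtColor(im,cv2.COLOR_BGR2HSV);x0,y0,x1,y1=(290,125,375,225) if c=="top" else (250,198,342,276)
    m=cv2.inRange(hsv,(5,170,80) if c=="top" else (4,200,90),(20,255,255));k=np.zeros_like(m);k[y0:y1,x0:x1]=1;m*=k
    n,l,st,_=cv2.connectedComponentsWithStats(m);m=(l==1+st[1:,4].argmax()).astype(np.uint8)
    print(c,st[1:,4].max());return cv2.convexHull(np.argwhere(m)[:,::-1].astype(np.float32))
def iou(q,c,h):
    P=cv2.convexHull(poly(c,np.array([q[0],q[1],0]),q[2],(-.115,.125),(-.085,.085),(.164,.17)))
    a=np.zeros((1536,2048),np.uint8);b=a.copy()
    cv2.fillConvexPoly(a,np.round(P*4+2).astype(int),1);cv2.fillConvexPoly(b,np.round(h*4+2).astype(int),1)
    b=cv2.dilate(b,np.ones((5,5)));return 1-(a&b).sum()/(a|b).sum()
H={c:hull_pts(c) for c in("top","side")}
for cs in(("top",),("side",),("top","side")):
    f=minimize(lambda q:sum(iou(q*[.01,.01,1],c,H[c]) for c in cs),[58.2,-21.2,-4.9],method="Nelder-Mead",options=dict(initial_simplex=np.array([[58.2,-21.2,-4.9],[58.8,-21.2,-4.9],[58.2,-20.6,-4.9],[58.2,-21.2,-3.5]])))
    print(cs,f.x.round(3),f.fun)
O=np.array([.01*f.x[0],.01*f.x[1],0]);yaw=f.x[2];out=[]
for c,(x0,y0,w,h) in(("top",(312,150,40,50)),("side",(277,222,40,50))):
    a=cv2.resize(cv2.imread(f"pics/{c}0.png")[y0:y0+h,x0:x0+w],(400,500),interpolation=2)
    for lx,col in((-.027,(0,255,0)),(-.020,(255,255,0))):
        P=poly(c,O,yaw,(lx-.003,lx+.003),(-.006,.006),(.103,.121))
        q=((cv2.convexHull(P)[:,0]-[x0,y0]+.5)*10).astype(int)
        cv2.polylines(a,[q],True,col,1)
    out.append(a)
cv2.imwrite("pics/c5.png",np.hstack(out))
E
```

```text
top 547
side 1420
('top',) [ 58.769 -21.364  -5.074] 0.5575829955329973
('side',) [ 58.378 -21.494  -5.219] 0.027383305148631853
('top', 'side') [ 58.335 -21.481  -4.764] 0.5826528425633627
```

View pics/c5.png

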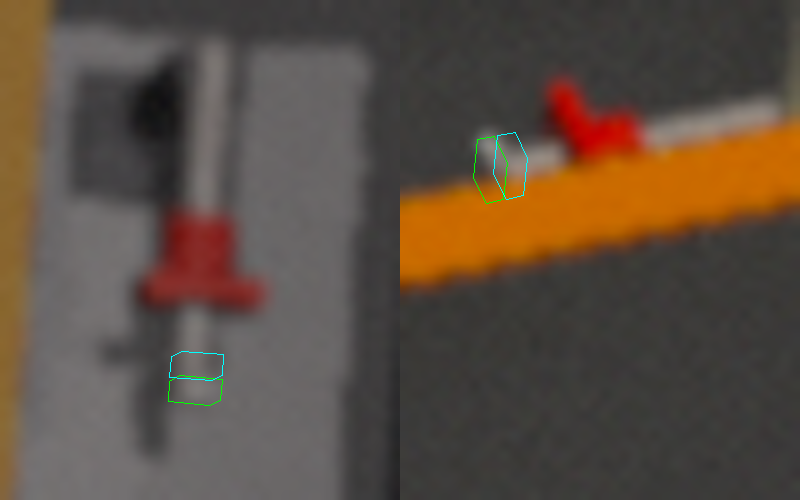

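Lip seen at side crop (490,135) and top crop (196,390), which fits the hook being set about 15 mm nearer, so the lip is at about (0.556, -0.212). Aligning 30 mm ahead of it and lowering.

```bash
python3 -m handwheel '[[[0,-0.004,-0.0055,0,0],[0,0,0,0,0],[0,0,0,0.015,0],[0,0,0,0.025,0],[0,0,0,0.025,0],[0,0,0,0.025,0],[0,0,0,0.015,0],[0,0,0,0.005,0],[0,0,0,0,0],[0,0,0,0,0]]]'
python3 to.py 0.526 -0.2094 0.1695
python3 - <<'E'
from h import *
for c in("side",):
    im=viewer.read_camera(c); cv2.imwrite(f"pics/{c}4.png",im)
cv2.imwrite("pics/c6.png",cv2.resize(im[170:270,240:350],(770,560),interpolation=2))
E
```

```text
time: 8.3
eef_pos: [0.5265, -0.2114, 0.2203]
tcp_rot: [0.737, 0.676, 0.0, 0.001]
contact_force: [0.7, -0.8, -1.1]
opening: 0.088
finger_force: 68.4
pos [ 0.5265 -0.2114  0.2203] yang -4.94 tilt [ 1.1e-03 -7.0e-04 -1.0e+00] F [ 0.69 -0.77 -1.06] t 8.3 open 0.088
shift in tool [ 0.002  -0.0007  0.0508]
```

View pics/c6.png

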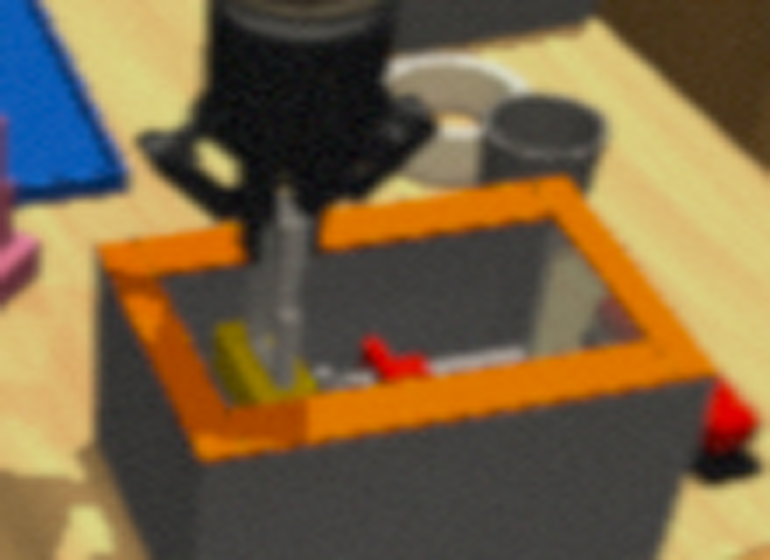

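The block (265,360) is inside the hatch, ahead of the lip at (325,375), clear of the frame. Lowering to threading height.

```bash
python3 -m handwheel '[[[0,0.002,0,0.01,0],[0,0,0,0.015,0],[0,0,0,0.012,0],[0,0,0,0.008,0],[0,0,0,0.0055,0],[0,0,0,0,0],[0,0,0,0,0]]]'
python3 to.py 0.5675 -0.213 0.1695
```

```text
time: 8.93
eef_pos: [0.5263, -0.209, 0.1687]
tcp_rot: [0.737, 0.676, -0.0, -0.0]
contact_force: [0.3, 0.5, -1.3]
opening: 0.079
finger_force: 68.4
pos [ 0.5263 -0.209   0.1687] yang -4.92 tilt [-2.e-04  1.e-04 -1.e+00] F [ 0.34  0.5  -1.3 ] t 8.9333 open 0.079
shift in tool [-0.0004  0.0414 -0.0008]
```

```bash
python3 -m handwheel '[[[0,0,0.005,-0.001,0],[0,0,0.005,0,0],[0,0,0.005,0,0],[0,0,0.003,0,0],[0,0,0.0015,0,0],[0,0,0.0015,0,0],[0,0,0.0015,0,0],[0,0,0.0015,0,0]]]'
python3 -m handwheel '[[[0,0,0.0015,0,0],[0,0,0.0015,0,0],[0,0,0.0015,0,0],[0,0,0,0,0]]]'
python3 to.py 0.5675 -0.213 0.1695
```

```text
time: 9.6
eef_pos: [0.5502, -0.211, 0.1697]
tcp_rot: [0.737, 0.676, -0.0, -0.0]
contact_force: [-0.8, -0.1, -2.4]
opening: 0.088
finger_force: 68.4
time: 9.93
eef_pos: [0.5549, -0.2115, 0.1699]
tcp_rot: [0.737, 0.676, 0.0, 0.0]
contact_force: [0.1, -0.1, -2.4]
opening: 0.078
finger_force: 68.4
pos [ 0.5549 -0.2115  0.1699] yang -4.92 tilt [ 2.e-04 -1.e-04 -1.e+00] F [ 0.11 -0.06 -2.38] t 9.9333 open 0.078
shift in tool [-0.0004  0.0127  0.0004]
```

```bash
python3 -m handwheel '[[[0,0,0.002,0,0],[0,0,0.002,0,0],[0,0,0.002,0,0],[0,0,0,0,0]]]'
python3 -m handwheel '[[[0,0,0.002,0,0],[0,0,0.002,0,0],[0,0,0.002,0,0],[0,0,0,0,0]]]'
python3 to.py 0.5675 -0.213 0.1695
python3 - <<'E'
from h import *
for c in("side",):
    im=viewer.read_camera(c); cv2.imwrite(f"pics/{c}5.png",im)
cv2.imwrite("pics/c7.png",cv2.resize(im[190:265,250:340],(720,600),interpolation=2))
E
```

```text
time: 10.27
eef_pos: [0.561, -0.212, 0.1699]
tcp_rot: [0.737, 0.676, 0.0, 0.0]
contact_force: [-0.3, 0.3, -2.0]
opening: 0.086
finger_force: 68.4
time: 10.6
eef_pos: [0.567, -0.2126, 0.1699]
tcp_rot: [0.737, 0.676, 0.0, 0.0]
contact_force: [-0.0, -0.4, -2.7]
opening: 0.084
finger_force: 68.4
pos [ 0.567  -0.2126  0.1699] yang -4.92 tilt [ 4.e-04 -1.e-04 -1.e+00] F [-0.04 -0.44 -2.65] t 10.6 open 0.084
shift in tool [-0.0004  0.0005  0.0004]
```

View pics/c7.png

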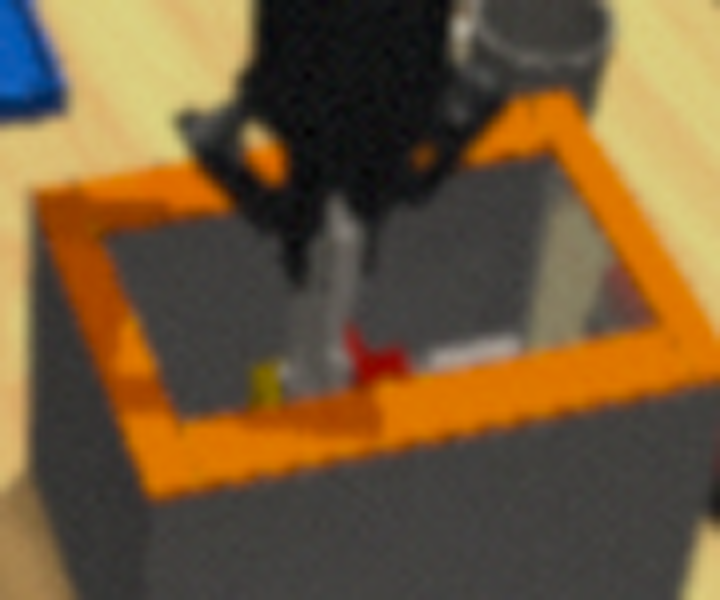

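The lip (290,375) shows ahead of the plate (325,340) and the slider (365,360) behind it, so the gauge is threaded. Lowering until I feel the peg.

```bash
python3 -m handwheel '[[[0,0,0,0.003,0],[0,0,0,0.003,0],[0,0,0,0.003,0],[0,0,0,0.001,0],[0,0,0,0,0],[0,0,0,0,0]]]'; python3 to.py | head -1
python3 -m handwheel '[[[0,0,0,0.001,0],[0,0,0,0,0],[0,0,0,0,0]]]'; python3 -m handwheel '[[[0,0,0,0.001,0],[0,0,0,0,0],[0,0,0,0,0]]]'
```

```text
time: 11.15
eef_pos: [0.5665, -0.2124, 0.1596]
tcp_rot: [0.737, 0.676, -0.0, -0.0]
contact_force: [-0.2, 0.1, -2.5]
opening: 0.089
finger_force: 68.5
pos [ 0.5665 -0.2124  0.1596] yang -4.93 tilt [-4.e-04  2.e-04 -1.e+00] F [-0.22  0.06 -2.48] t 11.15 open 0.089
time: 11.4
eef_pos: [0.5667, -0.2125, 0.1589]
tcp_rot: [0.737, 0.676, 0.0, 0.0]
contact_force: [-0.6, 1.0, -3.0]
opening: 0.085
finger_force: 68.5
time: 11.65
eef_pos: [0.5666, -0.2124, 0.1578]
tcp_rot: [0.737, 0.676, -0.0, -0.0]
contact_force: [-0.4, 0.3, -1.8]
opening: 0.083
finger_force: 68.5
```

```bash
python3 -m handwheel '[[[0,0,0,0.0007,0],[0,0,0,0,0],[0,0,0,0,0]]]'; python3 -m handwheel '[[[0,0,0,0.0007,0],[0,0,0,0,0],[0,0,0,0,0]]]'
```

```text
time: 11.9
eef_pos: [0.5667, -0.2125, 0.1573]
tcp_rot: [0.737, 0.676, 0.0, 0.0]
contact_force: [0.3, -0.5, -1.8]
opening: 0.081
finger_force: 68.5
time: 12.15
eef_pos: [0.5668, -0.2126, 0.1571]
tcp_rot: [0.737, 0.676, 0.0, 0.0]
contact_force: [-0.7, 0.8, 1.3]
opening: 0.087
finger_force: 69.1
```

```bash
python3 -m handwheel '[[[0,0,0.001,-0.0008,0],[0,0,0.0015,0,0],[0,0,0.0015,0,0],[0,0,0.0015,0,0],[0,0,0.0015,0,0],[0,0,0.0015,0,0]]]'; python3 -m handwheel '[[[0,0,0.001,0,0],[0,0,0.001,0,0],[0,0,0.001,0,0],[0,0,0.001,0,0],[0,0,0,0,0]]]';python3 -m handwheel '[[[0,0,0.001,0,0],[0,0,0.001,0,0],[0,0,0.001,0,0],[0,0,0.001,0,0],[0,0,0,0,0]]]'
```

```text
time: 12.65
eef_pos: [0.5752, -0.2133, 0.1572]
tcp_rot: [0.737, 0.676, -0.0, -0.0]
contact_force: [-0.2, -0.1, 0.8]
opening: 0.084
finger_force: 68.8
time: 13.07
eef_pos: [0.5777, -0.2134, 0.1571]
tcp_rot: [0.737, 0.676, -0.001, -0.002]
contact_force: [-5.8, 0.1, 2.1]
opening: 0.085
finger_force: 69.2
time: 13.48
eef_pos: [0.5815, -0.2138, 0.1572]
tcp_rot: [0.737, 0.676, -0.002, -0.002]
contact_force: [-6.1, 1.0, 3.2]
opening: 0.089
finger_force: 69.2
```

```bash
python3 -m handwheel '[[[0,0,0.001,-0.0005,0],[0,0,0.001,0,0],[0,0,0.001,0,0],[0,0,0.001,0,0],[0,0,0,0,0]]]'; python3 -m handwheel '[[[0,0,0.001,0,0],[0,0,0.001,0,0],[0,0,0.001,0,0],[0,0,0.001,0,0],[0,0,0,0,0]]]'
```

```text
time: 13.9
eef_pos: [0.5852, -0.2141, 0.1572]
tcp_rot: [0.737, 0.676, -0.002, -0.002]
contact_force: [-7.1, 0.6, 2.0]
opening: 0.084
finger_force: 69.1
time: 14.32
eef_pos: [0.5892, -0.2144, 0.1572]
tcp_rot: [0.737, 0.676, -0.002, -0.002]
contact_force: [-6.5, 1.0, 1.7]
opening: 0.082
finger_force: 69.1
```

```bash
python3 -m handwheel '[[[0,0,0.0008,-0.0003,0],[0,0,0.0008,0,0],[0,0,0.0008,0,0],[0,0,0.0008,0,0],[0,0,0,0,0]]]'; python3 -m handwheel '[[[0,0,0.0006,0,0],[0,0,0.0006,0,0],[0,0,0.0006,0,0],[0,0,0,0,0]]]'
```

```text
time: 14.73
eef_pos: [0.5922, -0.2147, 0.1571]
tcp_rot: [0.737, 0.676, -0.002, -0.003]
contact_force: [-6.1, -0.8, 1.4]
opening: 0.087
finger_force: 69.0
time: 15.07
eef_pos: [0.594, -0.2148, 0.1572]
tcp_rot: [0.737, 0.676, -0.002, -0.003]
contact_force: [-6.5, 0.7, 0.6]
opening: 0.088
finger_force: 69.0
```

```bash
python3 -m handwheel '[[[0,0,0.0005,0,0],[0,0,0.0005,0,0],[0,0,0,0,0]]]'; python3 -m handwheel '[[[0,0,0.0005,0,0],[0,0,0.0005,0,0],[0,0,0,0,0]]]'; python3 -m handwheel '[[[0,0,0.0005,0,0],[0,0,0.0005,0,0],[0,0,0,0,0]]]'
```

```text
time: 15.32
eef_pos: [0.5949, -0.2149, 0.1572]
tcp_rot: [0.737, 0.676, -0.002, -0.003]
contact_force: [-6.3, -0.1, 2.4]
opening: 0.086
finger_force: 69.0
time: 15.57
eef_pos: [0.5959, -0.215, 0.1572]
tcp_rot: [0.737, 0.676, -0.002, -0.003]
contact_force: [-6.0, 0.2, 0.5]
opening: 0.081
finger_force: 69.0
time: 15.82
eef_pos: [0.5969, -0.2151, 0.1572]
tcp_rot: [0.737, 0.676, -0.002, -0.003]
contact_force: [-5.7, -0.3, 0.6]
opening: 0.086
finger_force: 69.0
```

```bash
python3 -m handwheel '[[[0,0,0.0005,0,0],[0,0,0.0005,0,0],[0,0,0,0,0]]]'; python3 -m handwheel '[[[0,0,0.0005,0,0],[0,0,0,0,0]]]'; python3 -m handwheel '[[[0,0,0.0005,0,0],[0,0,0,0,0]]]'
```

```text
time: 16.07
eef_pos: [0.5979, -0.2152, 0.1572]
tcp_rot: [0.737, 0.676, -0.002, -0.003]
contact_force: [-6.5, -0.1, 2.4]
opening: 0.083
finger_force: 69.0
time: 16.23
eef_pos: [0.5984, -0.2152, 0.1572]
tcp_rot: [0.737, 0.676, -0.002, -0.003]
contact_force: [-5.7, -0.2, 1.2]
opening: 0.081
finger_force: 69.0
time: 16.4
eef_pos: [0.5989, -0.2153, 0.1572]
tcp_rot: [0.737, 0.676, -0.002, -0.003]
contact_force: [-6.3, -0.6, 2.1]
opening: 0.084
finger_force: 69.0
```

```bash
for i in 1; do :; done; python3 -m handwheel '[[[0,0,0.0005,0,0],[0,0,0,0,0]]]'; python3 -m handwheel '[[[0,0,0.0005,0,0],[0,0,0,0,0]]]'; python3 -m handwheel '[[[0,0,0.0005,0,0],[0,0,0,0,0]]]'
```

```text
time: 16.57
eef_pos: [0.5994, -0.2153, 0.1572]
tcp_rot: [0.737, 0.676, -0.002, -0.003]
contact_force: [-6.0, 0.4, 1.9]
opening: 0.084
finger_force: 69.0
time: 16.73
eef_pos: [0.5997, -0.2153, 0.1572]
tcp_rot: [0.737, 0.676, -0.002, -0.003]
contact_force: [-7.0, 0.3, 1.5]
opening: 0.085
finger_force: 69.0
time: 16.9
eef_pos: [0.5998, -0.2153, 0.1572]
tcp_rot: [0.737, 0.676, -0.003, -0.003]
contact_force: [-8.5, 0.6, 2.1]
opening: 0.086
finger_force: 69.0
```

The force now climbs without motion, so the slider is at its stop. Raising to about 12 N.

```bash
python3 -m handwheel '[[[0,0,0.0005,0,0],[0,0,0,0,0]]]'; python3 -m handwheel '[[[0,0,0.0005,0,0],[0,0,0,0,0],[0,0,0,0,0]]]'
```

```text
time: 17.07
eef_pos: [0.5999, -0.2154, 0.1572]
tcp_rot: [0.737, 0.676, -0.003, -0.004]
contact_force: [-8.4, -0.4, 3.6]
opening: 0.086
finger_force: 69.1
time: 17.32
eef_pos: [0.6, -0.2154, 0.1572]
tcp_rot: [0.737, 0.676, -0.003, -0.004]
contact_force: [-10.2, 0.7, 3.9]
opening: 0.084
finger_force: 69.2
```

```bash
python3 -m handwheel '[[[0,0,0.0006,0,0],[0,0,0,0,0],[0,0,0,0,0]]]'; python3 -m handwheel '[[[0,0,0.0004,0,0],[0,0,0,0,0],[0,0,0,0,0],[0,0,0,0,0],[0,0,0,0,0],[0,0,0,0,0]]]'; python3 to.py
```

```text
time: 17.57
eef_pos: [0.6001, -0.2154, 0.1572]
tcp_rot: [0.737, 0.676, -0.004, -0.005]
contact_force: [-12.2, 1.4, 4.6]
opening: 0.086
finger_force: 69.3
time: 18.07
eef_pos: [0.6002, -0.2154, 0.1572]
tcp_rot: [0.737, 0.676, -0.004, -0.005]
contact_force: [-12.6, 0.7, 5.2]
opening: 0.081
finger_force: 69.4
pos [ 0.6002 -0.2154  0.1572] yang -4.88 tilt [-0.0133  0.0023 -0.9999] F [-12.62   0.71   5.19] t 18.0667 open 0.081
```

```bash
python3 -m handwheel '[[[0,0,0,0,0],[0,0,0,0,0],[0,0,0,0,0],[0,0,0,0,0],[0,0,-0.001,0,0],[0,0,-0.001,0,0],[0,0,-0.001,0,0],[0,0,-0.0005,0,0],[0,0,0,0,0],[0,0,0,0,0]]]'; python3 to.py
```

```text
time: 18.9
eef_pos: [0.5995, -0.2153, 0.1572]
tcp_rot: [0.737, 0.676, -0.001, -0.002]
contact_force: [-5.6, -0.5, 0.5]
opening: 0.082
finger_force: 68.9
pos [ 0.5995 -0.2153  0.1572] yang -4.92 tilt [-4.5e-03  9.0e-04 -1.0e+00] F [-5.63 -0.47  0.53] t 18.9 open 0.082
```

```bash
python3 -m handwheel '[[[0,0,-0.001,0,0],[0,0,-0.0007,0,0],[0,0,0,0,0],[0,0,0,0,0]]]'; python3 to.py
```

```text
time: 19.23
eef_pos: [0.5992, -0.2152, 0.1574]
tcp_rot: [0.737, 0.676, -0.0, -0.0]
contact_force: [-3.2, -0.2, -2.5]
opening: 0.08
finger_force: 68.6
pos [ 0.5992 -0.2152  0.1574] yang -4.92 tilt [-3.e-04  3.e-04 -1.e+00] F [-3.17 -0.21 -2.49] t 19.2333 open 0.08
```

```bash
python3 -m handwheel '[[[0,0,-0.0008,0.0004,0],[0,0,-0.0004,0,0],[0,0,0,0,0],[0,0,0,0,0]]]'; python3 to.py
```

```text
time: 19.57
eef_pos: [0.5988, -0.2152, 0.1581]
tcp_rot: [0.737, 0.676, 0.001, 0.001]
contact_force: [-0.3, 0.1, -2.3]
opening: 0.087
finger_force: 68.7
pos [ 0.5988 -0.2152  0.1581] yang -4.92 tilt [ 1.9e-03 -4.0e-04 -1.0e+00] F [-0.33  0.06 -2.35] t 19.5667 open 0.087
```

```bash
python3 -m handwheel '[[[0,0,0,0.0007,0],[0,0,0,0,0],[0,0,0,0,0]]]'; python3 -m handwheel '[[[0,0,0,0.0005,0],[0,0,0,0,0],[0,0,0,0,0]]]'; python3 to.py
```

```text
time: 19.82
eef_pos: [0.5985, -0.2153, 0.1573]
tcp_rot: [0.737, 0.676, 0.0, 0.0]
contact_force: [-0.1, 0.0, -1.2]
opening: 0.084
finger_force: 68.9
time: 20.07
eef_pos: [0.5985, -0.2153, 0.1572]
tcp_rot: [0.737, 0.676, 0.0, 0.001]
contact_force: [-0.0, 0.8, 0.8]
opening: 0.084
finger_force: 69.1
pos [ 0.5985 -0.2153  0.1572] yang -4.93 tilt [ 1.2e-03 -4.0e-04 -1.0e+00] F [-0.04  0.83  0.79] t 20.0667 open 0.084
```

Resting on the peg with no side load; opening a little.

```bash
python3 -m handwheel '[[[0.012,0,0,0,0],[0.012,0,0,0,0],[0.016,0,0,0,0],[0.02,0,0,0,0],[0.024,0,0,0,0],[0.028,0,0,0,0],[0.028,0,0,0,0],[0.028,0,0,0,0],[0.028,0,0,0,0],[0.028,0,0,0,0]]]'; python3 to.py
```

```text
time: 20.9
eef_pos: [0.5981, -0.2152, 0.1564]
tcp_rot: [0.737, 0.676, -0.0, -0.0]
contact_force: [0.3, -0.5, 0.2]
opening: 0.328
finger_force: 0.0
pos [ 0.5981 -0.2152  0.1564] yang -4.92 tilt [-0. -0. -1.] F [ 0.28 -0.48  0.24] t 20.9 open 0.328
```

```bash
python3 -m handwheel '[[[0.028,0,0,-0.005,0],[0.028,0,0,-0.01,0],[0.028,0,0,-0.02,0],[0.028,0,0,-0.03,0],[0.028,0,0,-0.03,0],[0.028,0,0,-0.03,0],[0.028,0,0,-0.02,0],[0.028,0,0,0,0],[0.028,0,0,0,0],[0.028,0,0,0,0]]]'; python3 to.py
python3 - <<'E'
from h import *
im=viewer.read_camera("side"); cv2.imwrite("pics/side6.png",im)
cv2.imwrite("pics/c8.png",cv2.resize(im[190:265,250:340],(720,600),interpolation=2))
E
```

```text
time: 21.73
eef_pos: [0.5977, -0.215, 0.3006]
tcp_rot: [0.737, 0.676, -0.0, -0.001]
contact_force: [-0.2, 0.7, -0.8]
opening: 0.332
finger_force: 0.0
pos [ 0.5977 -0.215   0.3006] yang -4.93 tilt [-1.1e-03  6.0e-04 -1.0e+00] F [-0.19  0.69 -0.79] t 21.7333 open 0.332
```

View pics/c8.png

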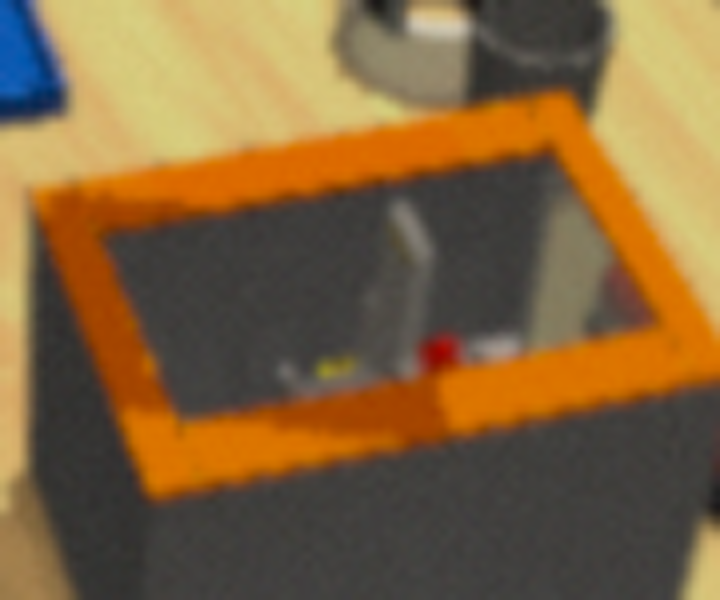

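The gauge hangs behind the lip (290,375) against the slider (440,350), with its tab at (410,230) above the roof and the gripper clear. A quick check of uprightness and stillness before handing in.

```bash
python3 -m handwheel '[[[0.028,0,0,0,0],[0.028,0,0,0,0],[0.028,0,0,0,0],[0.028,0,0,0,0],[0.028,0,0,0,0],[0.028,0,0,0,0]]]' >/dev/null; python3 - <<'E'
from h import *
a=cv2.imread("pics/side6.png");im=viewer.read_camera("side")
d=cv2.absdiff(a,im)[210:240,290:310];print("diff",d.mean(),d.max())
o=np.array([.599,-.2153,.122]);Rz=R.from_euler("z",-4.9,degrees=True)
print("pred top corners crop",((proj("side",o+Rz.apply([[0,-.015,.075],[0,.015,.075],[0,0,.075]]))-[250,190]+.5)*8).round(0).tolist())
E
```

```text
diff 1.7016666666666667 18
pred top corners crop [[419.0, 247.0], [391.0, 196.0], [405.0, 221.0]]
```

```bash
python3 -c "
from plant import sign_off; print(sign_off())"
```

```text
the job is handed in; nothing more can be done
None
```

I handed the job in: the yellow gauge hangs on the hook behind the lip. I pushed the slider until it stopped moving and held it there at about 12 N before letting go. The last pictures show the gauge still and upright with the gripper clear, but `sign_off()` gave no verdict.

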